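# Unlock the drug cassette

## Task

Take the steel key out of its stand, push it fully home in the lock on the sloping front of the white drug cassette, and turn it clockwise until the hidden bolt lets go and the lid springs up. The keyway inside the lock may be turned to either side, so feel for it: the key drops in only when its bit lines up. Leave the key in the lock with the lid open, and leave the things standing around where they are.

Things in the scene. Friction and masses are not known exactly. Their poses are not given: they have to be found in the camera images.
- key_bow (a point): Centre of the flat grip (bow) of the steel key, which is 105 mm long, 0.12 kg, and starts upright in the stand, bow up. Bow: 46 mm wide (along key x), 10 mm thick (along y), 45 mm high (along z); grasp it across its thickness. Key z runs from the tip towards the bow; a half turn about z leaves the key unchanged.
- key_tip (a point): Centre of the key's lower end, 82.5 mm from the bow centre along key z; axes as for the bow. The flat bit starts here: 10 mm high (along z), 6 mm thick (along y), 24 mm wide (along x; the lowest 4 mm only 18 mm wide). Above it a neck 6 mm in diameter, up to 20 mm from the tip.
- key_stand: Grey block 70 x 70 x 40 mm, fixed on the worktop; the key stands in a round hole, 29 mm in diameter and 36 mm deep, in its top, collar resting on the block. Origin: centre of the underside. Raise the key at least 35 mm to clear the block.
- keyhole (a point): Centre of the lock's mouth, level with the rim of its round steel escutcheon (52 mm in diameter, 4 mm proud of the slope). Fixed to the cassette. z points out of the lock along the line on which the key goes in, 35 degrees from vertical, leaning to the robot's side; x points up the slope. A round bore 29 mm in diameter leads straight in.
- lid (a joint): Angle of the cassette's flat white top lid, hinged along its back edge: 0 shut; 0.7 rad is fully open, where its spring holds it once the bolt is released. While bolted it can move by less than 0.05 rad.
- gauze: Bystander: flat sealed gauze pouch 60 x 88 x 9 mm, loose; origin at the centre of its underside.
- bottle: Bystander: capped amber bottle, 46 mm in diameter, 100 mm high, standing loose on the worktop between the cassette and the bottle rack (not one of those in the rack); origin at the centre of its underside.
- gallipot: Bystander: small steel cup, 63 mm in diameter, 38 mm high, loose; origin at the centre of its underside.
- key_collar (a point): Centre of the underside of the key's round collar, 32 mm above the tip: 40 mm in diameter, 6 mm thick; it stops the key when fully in. Below it, 20 to 32 mm from the tip, a barrel 25 mm in diameter with a tapered end; above it a stem 14 mm in diameter up to the bow, which begins 60 mm from the tip.
- cassette: White steel box with a sloping front, fixed on the worktop, 200 x 200 x 95 mm; origin at the centre of its underside, x from its front to its back. The front wall is 45 mm high, above it the slope with the lock rises at 35 degrees; behind the slope lies the flat lid.
- keyway (a point): 14 mm down the bore, axes as keyhole: top of a flat steel plate, 6 mm thick, with a straight slot across its centre, 8.6 mm wide and as long as the bore is wide. The slot's long axis is within 0.6 rad of the x axis, either way; its angle is not given and stays as it is. The key's bit passes only when key x is along the slot to within about 0.1 rad.
- home (a point): 32 mm down the bore, axes as keyhole: here is the tip when the key is fully in, collar on the rim, bit just past the plate; only then can it turn. Clockwise, looking in, it turns freely to about 0.65 rad past the x axis, then moves the bolt (about 0.1 N m), frees the lid at 0.85 to 1.05 rad and stops at about 1.15 rad. A turned key is captive.
There are look-alikes about, which are no part of the job. Leave any blue or yellow look-alike of the part that bears key_bow alone.

How it is judged:
By the outcome, as a careful person would: the job done as asked, in the order asked, and still so for the second after the job is handed in, with the robot touching nothing.
It also fails if it takes over 48 s, if anything falls off the work surface, if the arm or the gripper's body presses on something with over 40 N, if the wrist force passes 120 N, or if a joint passes its speed limit or range.

## Robot

A 6-joint arm with a two-finger parallel gripper is mounted at the origin on a cart in front of the work surface, level with it; the furniture and walls round the work are solid. World frame = base frame: x ahead of the robot, y to its left, z up, the work surface at z = 0. Lengths are in mm, angles in rad, forces in N, time in s.
With the tool pointing down it reaches from about 250 to 800 mm from the base axis. Payload 8.5 kg.
Tool frame: the origin (TCP) lies between the finger pads; the fingertips stand manip.tip_extent ahead of it and the grasp point (between the pads) is the TCP (manip.tip_extent is the distance from the TCP to the fingertips, in mm); z points along the fingers, y is the direction in which the jaws open and shut (so a half turn about z gives the same grasp; the last joint's range is limited). The gripper opens to 85 mm and grips with 20 to 120 N. Pads are 22 mm wide; open, the fingers measure 114 mm over their backs; the gripper's body (76 mm by 85 mm) begins 54 mm behind the grasp point. The pads swing forward as they close: fully open they stand 13 mm farther back than shut.
Start: joints at [1.214, 0.238, -0.013, 1.319, 0, 1.571], TCP at [183.354, 491.896, 250.276] pointing down, gripper open.
Joint ranges: [-2.66, 2.66], [-1.03, 1.9], [-1.14, 1.46], [-1.82, 2.27], [-1.45, 1.34], [-3.14, 3.14]. Speed limits (rad/s): [2.22, 2.22, 2.79, 3.14, 3.14, 3.14].

## Interface

Orientations are given as [roll, pitch, yaw] about the fixed x, y, z axes, in that order (R = Rz(yaw) Ry(pitch) Rx(roll)).
In Python, from rig import manip gives the robot as it stands. The module is installed in compiled form; this text tells all that it offers.
- The arm moves only by the tool play_rows, never from a script. Its argument "plan" is a list of rows, each an object of numbers: "dx", "dy", "dz": the shift along the tool's x, y, z in units of 4 cm (1.0 is 4 cm); "roll": the turn about the tool's z in units of 180 degrees (1.0 is 180 degrees); "jaw": the closure, from 0 (fully open) to 1 (shut). A call has 1 to 12 rows; each row shifts and turns the commanded pose from where the row before left it, along the tool's axes as they then stand; what a row does not reach is not made up. A row lasts 1/8 s, in which the tool goes at most 62.5 mm and 10.7 degrees, less where a joint would pass 70% of its speed; a pose out of reach is approached as far as the arm can. A call with a number of a shift or a turn outside -1 to 1 is refused whole. A call with a gripper value outside its range is refused whole. The fingers move at their own pace and stop on an object; the grip force is fixed at half the most. Time passes only in rows, so rows that do not move let the fingers close. It gives the time, the measured TCP pose, the force and the opening at its end, in the units of the state.
- manip.sense(): the state, without advancing time (a new reading comes with each control period).
- manip.capture(name): name is "scene" or "top"; returns a dict with "color" (384x512x3 uint8, red, green, blue), "mtx" (3x3 intrinsics, pixels), "dist" ([k1, k2, p1, p2, k3] as OpenCV has them; the pictures are not rectified), "R" (3x3) and "t" (3): a world point X has camera coordinates R X + t. Camera axes: x right, y down, z forward; pixel columns grow to the right and rows downward; lengths in mm; the calibration is good to about 2 mm. A picture is of the moment at which its call begins. There is no depth.
- manip.job_done(): hands the job in, once; it reports no verdict.
The state is a dict: "clock": time; "joints": joint angles; "joint_vel": joint speeds; "joint_efforts": joint torques, N m; "eef_pos": TCP position; "tcp_rot": TCP orientation; "wrist_force": force on the tool from outside, world axes, zero at the start; "torque": the same for the moment, N m; "width": finger opening in mm.
Only numpy, scipy, OpenCV 4.12 (cv2) and the standard library are available. Lean on these libraries where they do the work, as an engineer would, in place of code of your own. Each camera call takes 0.05 s, during which the arm holds its last target.

## Working session

There is one attempt and no reset: what is moved stays moved. The work goes in short steps, Python scripts to look and compute and a tool call to move; the robot and the scene stay as the last step left them, time stands still between calls to the robot, and variables do not carry over. Pictures are saved under pics/ and viewed, and the job is handed in when it is done.

Besides the shell and the picture viewer there is one more tool, called after "Emit:" by a JSON object that holds its "method" and its "body". play_rows: Moves the arm, as the interface text tells. Shifts and turns lie within -1 to 1; 1 stands for 4 cm of shift or 180 degrees of turn. Its arguments: {"type":"object","properties":{"plan":{"type":"array"}},"required":["plan"]}

```bash
mkdir -p pics; cat > h.py <<'E'
from rig import manip
import numpy as np, cv2, pickle
def cap(n,tag):
    c=manip.capture(n); pickle.dump(c,open(f'{tag}.pkl','wb'))
    cv2.imwrite(f'pics/{tag}.png',cv2.resize(c['color'][:,:,::-1],(768,576),interpolation=cv2.INTER_CUBIC)); return c
def ld(tag): return pickle.load(open(f'{tag}.pkl','rb'))
def ray(c,u,v):
    p=cv2.undistortPoints(np.array([[[u,v]]],float),np.array(c['mtx']),np.array(c['dist'])).ravel()
    R=np.array(c['R']);t=np.array(c['t']).ravel()
    d=R.T@np.array([p[0],p[1],1]); return -R.T@t, d/np.linalg.norm(d)
def onz(c,u,v,z):
    o,d=ray(c,u,v); return o+d*(z-o[2])/d[2]
def proj(c,X):
    R=np.array(c['R']);t=np.array(c['t']).ravel()
    return cv2.projectPoints(np.array(X,float).reshape(-1,1,3),cv2.Rodrigues(R)[0],t,np.array(c['mtx']),np.array(c['dist']))[0].reshape(-1,2)
def tri(c1,p1,c2,p2):
    o1,d1=ray(c1,*p1);o2,d2=ray(c2,*p2)
    A=np.stack([d1,-d2],1);s=np.linalg.lstsq(A,o2-o1,rcond=None)[0]
    a=o1+s[0]*d1;b=o2+s[1]*d2; return (a+b)/2,np.linalg.norm(a-b)
def crop(c,name,x0,y0,x1,y1,k):
    im=c['color'][y0:y1,x0:x1,::-1]; cv2.imwrite('pics/'+name+'.png',cv2.resize(im,None,fx=k,fy=k,interpolation=cv2.INTER_CUBIC))
E
python3 - <<'E'
from h import *
for n in ('scene','top'):
    c=cap(n,n+'0'); print(n,-np.array(c['R']).T@np.array(c['t']).ravel(),np.array(c['R'])[2])
s=manip.sense(); print(s, manip.tip_extent)
E
```

```text
scene [-405.4257807  -507.62980501  886.88118956] [ 0.71689073  0.32567005 -0.61644684]
top [ 423.52234734  -59.83079815 1269.09661635] [ 9.72776156e-02 -2.18359484e-04 -9.95257262e-01]
{'clock': 0.1, 'joints': array([ 1.21401473e+00,  2.38723319e-01, -1.41493916e-02,  1.31921091e+00,
       -5.45999951e-06,  1.57082838e+00]), 'joint_vel': array([ 0.00027031, -0.00047948,  0.00157787,  0.00126411, -0.0007817 ,
       -0.00104812]), 'joint_efforts': array([ 2.33062114e-03, -5.39721251e+01,  3.46997058e+01,  1.34367251e-02,
        1.48276631e-04, -8.97987263e-06]), 'eef_pos': array([183.24306937, 491.61583005, 249.74857868]), 'tcp_rot': array([-3.14030536e+00,  5.50125423e-06,  2.78477902e+00]), 'wrist_force': array([ 0.84774069,  0.61518895, -0.89514941]), 'torque': array([ 0.01913497, -0.03556322, -0.02794653]), 'width': 85.72043844122932} 19.0
```

View pics/scene0.png

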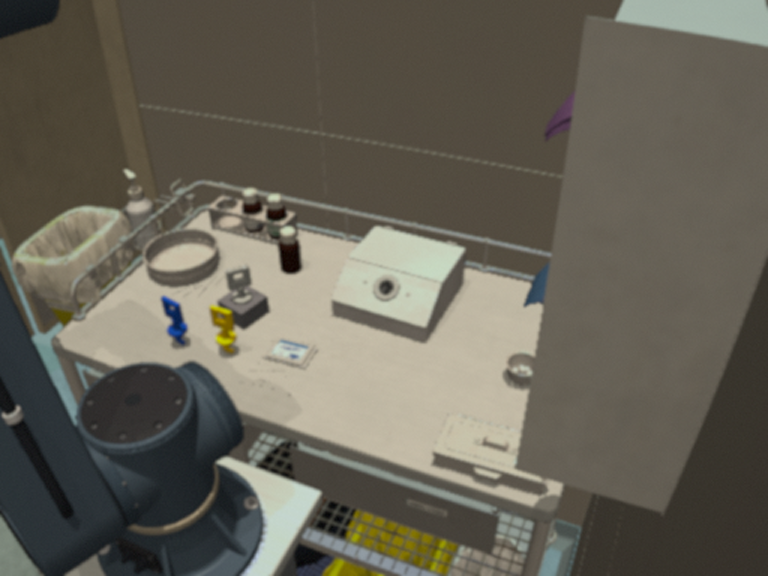

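View pics/top0.png

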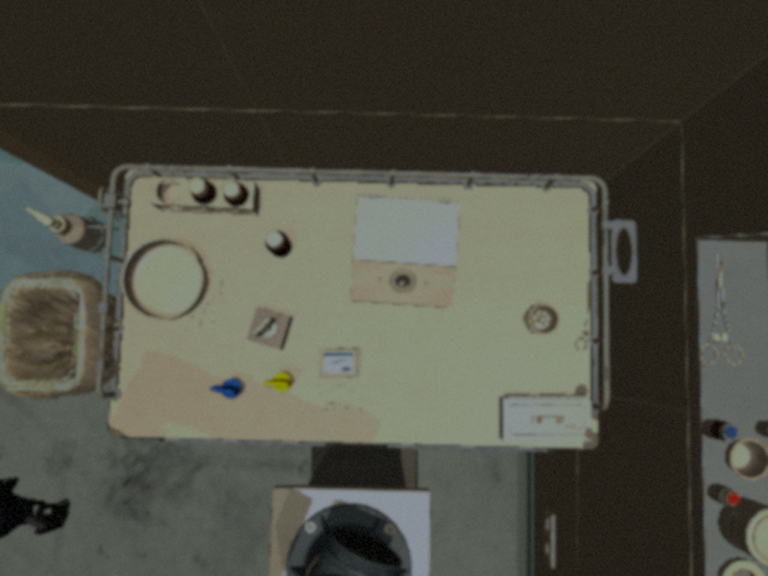

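The scene view (768 px scale) shows the steel key in its grey stand at (240,290), with blue and yellow look-alike keys at (175,320) and (223,328). The cassette lock is at (386,288). In the top view the stand is at (270,328), the lock at (403,281), the bottle at (277,242), the gauze at (340,362) and the gallipot at (540,318). The steel key in the grey stand fits the description, and I'll confirm it in enlarged crops.

```bash
python3 - <<'E'
from h import *
a=ld('scene0');b=ld('top0')
x=cv2.resize(a['color'][165:245,100:220,::-1],None,fx=6,fy=6,interpolation=cv2.INTER_CUBIC)[:,:400+320]
cv2.imwrite('pics/k1.png',x)
crop(b,'k2',155,195,215,240,12)
crop(a,'l1',210,140,320,230,7)
crop(b,'l2',225,125,315,210,7)
E
```

```text
(no output)
```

View pics/k1.png

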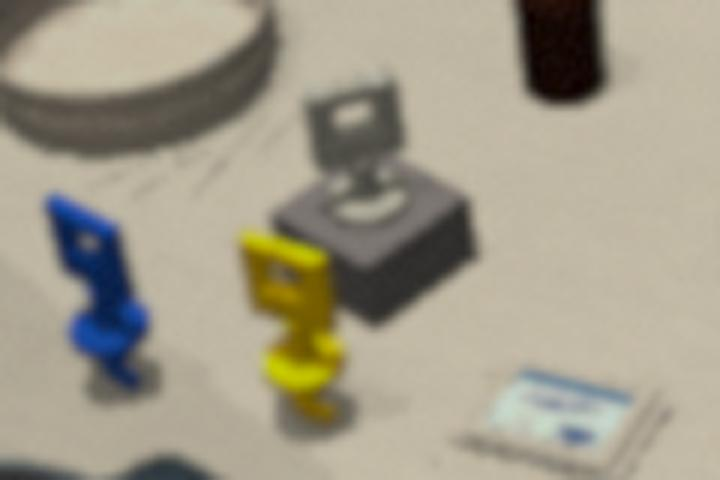

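View pics/k2.png

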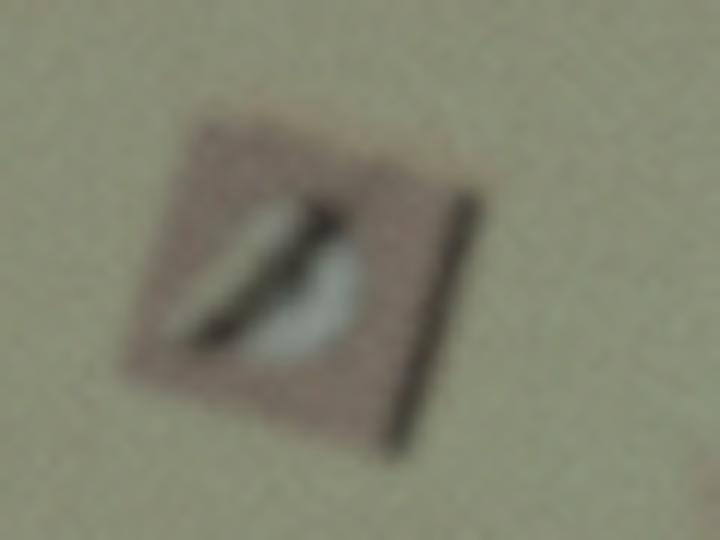

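View pics/l1.png

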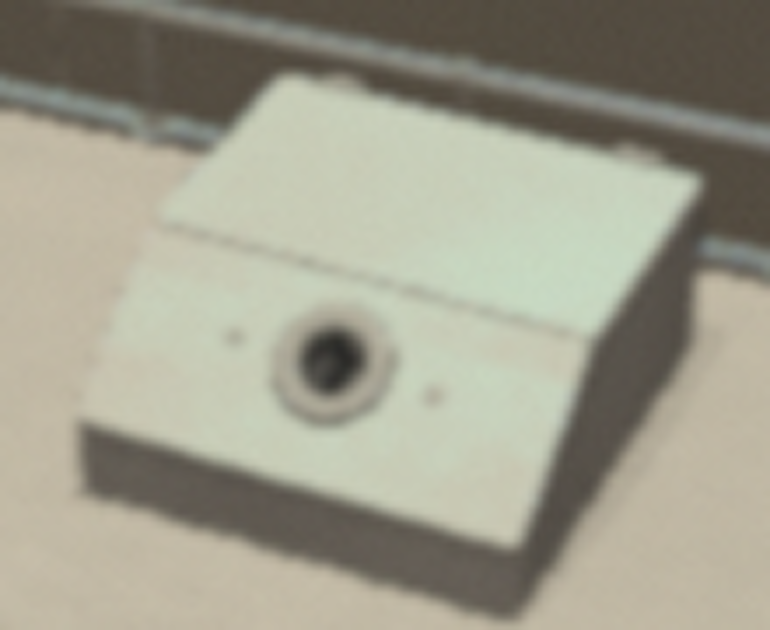

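View pics/l2.png

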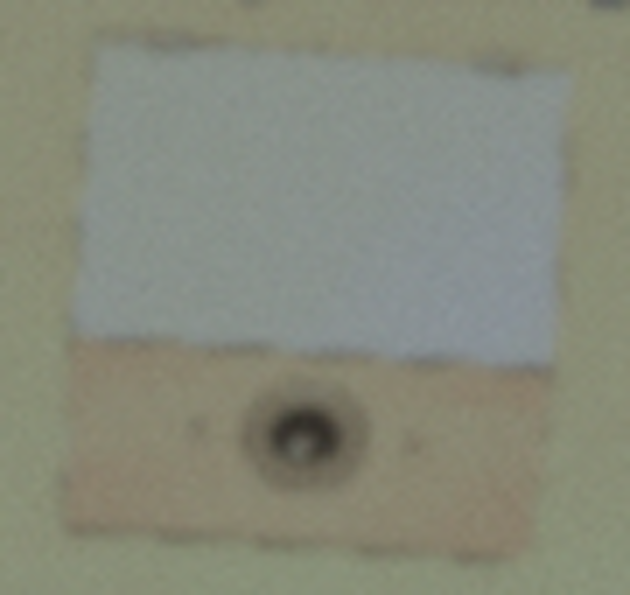

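The crops confirm it. The steel-grey key with a windowed bow stands in the grey block at scene 512-px (159,186). The blue and yellow keys stand free, so I'll leave them alone. The next step is to measure the key, the stand and the lock.

```bash
python3 - <<'E'
from h import *
a=ld('scene0');b=ld('top0')
A=lambda x,y:(100+x/6-.42,165+y/6-.42)
B=lambda x,y:(155+x/12-.46,195+y/12-.46)
# stand corners (top)
print('stand corners z40',[onz(b,*B(*p),40).round(1)[:2] for p in [(200,118),(468,185),(395,450),(128,378)]])
# bow top ends
s1,s2=A(307,95),A(393,75)
for t,p in (('left',(180,335)),('right',(305,200))):
    print(t,onz(b,*B(*p),113).round(1))
print('tri L',tri(a,A(307,95),b,B(180,332)),'tri R',tri(a,A(393,75),b,B(302,200)))
print('mid',tri(a,A(350,85),b,B(242,266)))
# lock bore
L1=lambda x,y:(210+x/7-.43,140+y/7-.43); L2=lambda x,y:(225+x/7-.43,125+y/7-.43)
print('lock bore',tri(a,L1(333,361),b,L2(305,435)))
# cassette corners
for n,p,q in (('lid FL',(160,222),(75,337)),('lid FR',(592,337),(552,364)),('lid BL',(285,75),(98,42)),('lid BR',(703,178),(570,72)),('slope FL',(80,424),(65,530)),('slope FR',(520,548),(532,555))):
    X,e=tri(a,L1(*p),b,L2(*q)); print(n,X.round(1),e.round(1))
E
```

```text
stand corners z40 [array([508.4, 197.1]), array([493.3, 129.4]), array([426.8, 144.9]), array([443. , 212.1])]
left [452.2 184.3 113. ]
right [484.7 156.3 113. ]
tri L (array([452.30594702, 184.98648691, 114.48440817]), np.float64(2.3115441267205017)) tri R (array([484.3286223 , 157.88499323, 111.84460318]), np.float64(1.4861145851770539))
mid (array([468.21979643, 171.32753056, 113.22785236]), np.float64(2.1423360904220345))
lock bore (array([564.91778905, -91.98977861,  75.63974137]), np.float64(0.2340675652627148))
lid FL [601.6   3.3  95.4] 2.5
lid FR [ 594.4 -192.3   95.7] 1.3
lid BL [725.5  -1.5  96. ] 0.1
lid BR [ 717.9 -198.8   95.6] 0.0
slope FL [526.2   7.6  41.6] 3.6
slope FR [ 519.1 -190.8   44.4] 1.1
```

```bash
python3 - <<'E'
from h import *
a=ld('scene0');b=ld('top0')
L1=lambda x,y:(210+x/7-.43,140+y/7-.43); L2=lambda x,y:(225+x/7-.43,125+y/7-.43)
for c,n,L,box in ((a,'e1',L1,(240,175,275,208)),(b,'e2',L2,(253,172,285,203))):
    x0,y0,x1,y1=box
    k=20
    im=cv2.resize(c['color'][y0:y1,x0:x1,::-1],None,fx=k,fy=k,interpolation=cv2.INTER_CUBIC)
    g=cv2.GaussianBlur(im,(0,0),6)[:,:,1]
    im=cv2.cvtColor(cv2.normalize(g,None,0,255,cv2.NORM_MINMAX),cv2.COLOR_GRAY2BGR)
    for th,col in ((.35,(0,0,255)),(.5,(0,255,0))):
        lo,hi=np.percentile(g,1),np.percentile(g,85)
        m=(g<lo+th*(hi-lo)).astype(np.uint8)
        cs=max(cv2.findContours(m,cv2.RETR_EXTERNAL,cv2.CHAIN_APPROX_NONE)[0],key=cv2.contourArea)
        el=cv2.fitEllipse(cs); cv2.ellipse(im,el,col,1)
        print(n,th,[x0+el[0][0]/k-.5+.5/k,y0+el[0][1]/k-.5+.5/k],np.array(el[1])/k,el[2])
    cv2.imwrite(f'pics/{n}.png',im[:600])
# predicted outline for pos candidates
E
```

```text
e1 0.35 [257.04182128906245, 191.05142974853516] [8.58579407 9.27051697] 33.78563690185547
e1 0.5 [257.0416778564453, 191.0347396850586] [ 9.67072144 10.35719757] 36.19764709472656
e2 0.35 [268.3085235595703, 186.37056579589844] [ 6.95266953 10.20901108] 96.49309539794922
e2 0.5 [268.2412155151367, 186.52183837890627] [ 8.32729263 11.46267471] 96.5921859741211
```

View pics/e1.png

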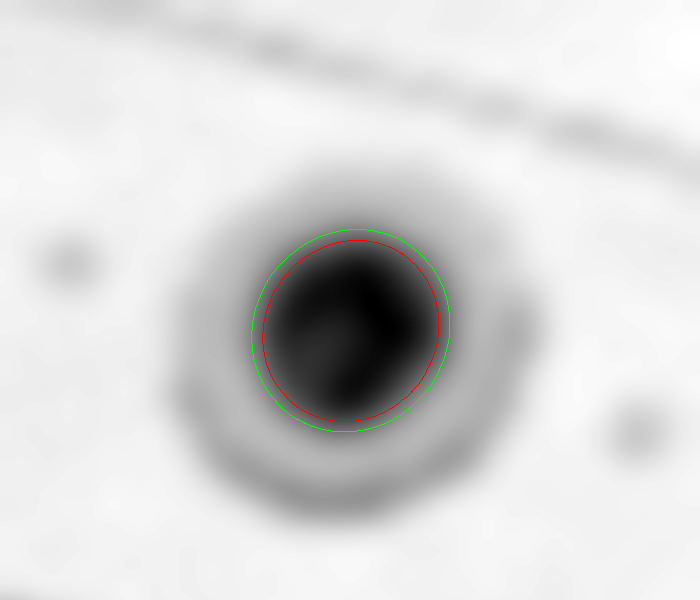

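View pics/e2.png

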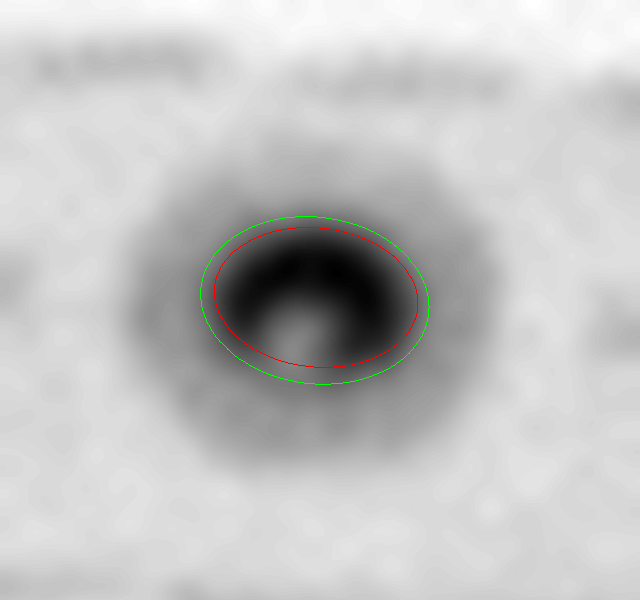

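```bash
python3 - <<'E'
from h import *
a=ld('scene0');b=ld('top0')
X,e=tri(a,(257.04,191.04),b,(268.24,186.5));print(X,e)
yaw=-0.038
f=np.array([np.cos(yaw),np.sin(yaw),0]);u=np.array([0,0,1.])
c,s=np.cos(np.radians(35)),np.sin(np.radians(35))
n=-s*f+c*u; xs=c*f+s*u; ys=np.cross(n,xs)
th=np.linspace(0,2*np.pi,60)
for c_,n_,(x0,y0,x1,y1) in ((a,'f1',(240,175,275,205)),(b,'f2',(253,172,285,203))):
    k=20; im=cv2.resize(c_['color'][y0:y1,x0:x1,::-1],None,fx=k,fy=k,interpolation=cv2.INTER_CUBIC)
    im=cv2.normalize(im,None,0,255,cv2.NORM_MINMAX)
    for r in (14.5,26):
        P=proj(c_,[X+r*(np.cos(t)*xs+np.sin(t)*ys) for t in th]); P=((P-[x0,y0]+.5)*k).astype(int)
        cv2.polylines(im,[P.reshape(-1,1,2)],True,(0,0,255),1)
    cv2.imwrite(f'pics/{n_}.png',im)
E
```

```text
[565.36572592 -91.91294642  75.71603035] 1.0174959730414515
```

View pics/f1.png

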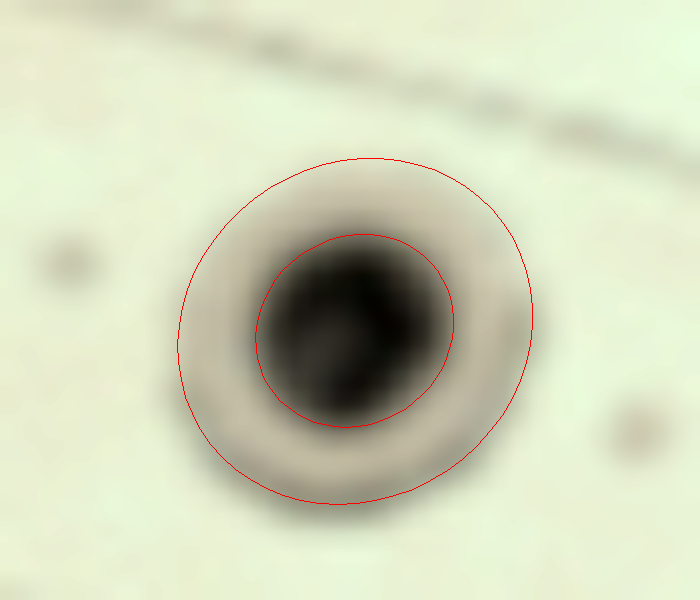

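View pics/f2.png

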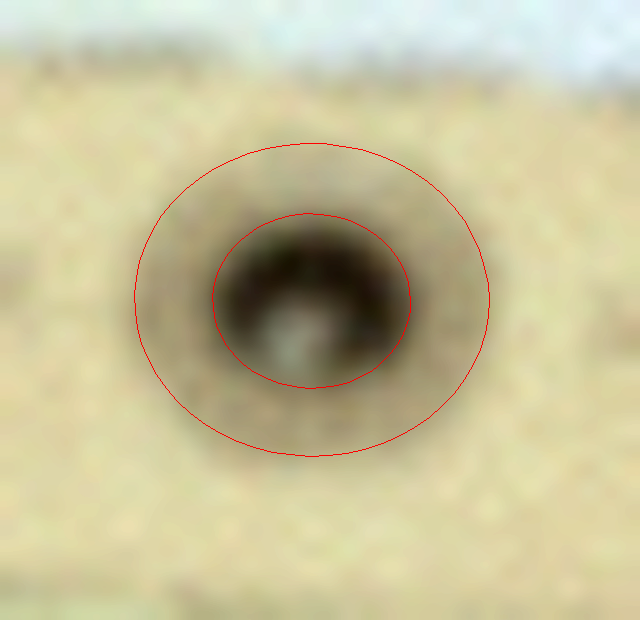

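Emit:
{"method": "play_rows", "body": {"plan": [{"roll": 0.0556, "jaw": 0}, {"roll": 0.0556, "jaw": 0}, {"dx": -0.96, "dy": -0.13, "jaw": 0}, {"dx": -0.96, "dy": -0.13, "jaw": 0}, {"dx": -0.96, "dy": -0.13, "jaw": 0}, {"dx": -0.96, "dy": -0.13, "jaw": 0}, {"dx": -0.96, "dy": -0.13, "jaw": 0}, {"dx": -0.96, "dy": -0.13, "dz": 0.5, "jaw": 0}, {"dx": -0.96, "dy": -0.13, "dz": 0.5, "jaw": 0}, {"dx": -0.96, "dy": -0.13, "dz": 0.5, "jaw": 0}, {"dx": -0.96, "dy": -0.13, "dz": 0.4, "jaw": 0}, {"jaw": 0}]}}

```text
schema error: expected keys dx, dy, dz, roll, jaw
```

Emit:
{"method": "play_rows", "body": {"plan": [{"dx": 0, "dy": 0, "dz": 0, "roll": 0.0556, "jaw": 0}, {"dx": 0, "dy": 0, "dz": 0, "roll": 0.0556, "jaw": 0}, {"dx": -0.96, "dy": -0.13, "dz": 0, "roll": 0, "jaw": 0}, {"dx": -0.96, "dy": -0.13, "dz": 0, "roll": 0, "jaw": 0}, {"dx": -0.96, "dy": -0.13, "dz": 0, "roll": 0, "jaw": 0}, {"dx": -0.96, "dy": -0.13, "dz": 0, "roll": 0, "jaw": 0}, {"dx": -0.96, "dy": -0.13, "dz": 0, "roll": 0, "jaw": 0}, {"dx": -0.96, "dy": -0.13, "dz": 0.5, "roll": 0, "jaw": 0}, {"dx": -0.96, "dy": -0.13, "dz": 0.5, "roll": 0, "jaw": 0}, {"dx": -0.96, "dy": -0.13, "dz": 0.5, "roll": 0, "jaw": 0}, {"dx": -0.96, "dy": -0.13, "dz": 0.4, "roll": 0, "jaw": 0}, {"dx": 0, "dy": 0, "dz": 0, "roll": 0, "jaw": 0}]}}

```text
clock: 1.6
eef_pos: [416.4, 230.0, 172.9]
tcp_rot: [-3.139, -0.001, 2.432]
wrist_force: [0.2, 0.2, 0.3]
width: 85.4
```

```bash
python3 - <<'E'
from h import *
s=manip.sense(); print({k:np.round(v,3) for k,v in s.items()})
c=cap('top','top1'); cap('scene','scene1')
p=c['color'];
crop(c,'k3',130,170,240,250,7)
E
```

```text
{'clock': np.float64(1.6), 'joints': array([ 0.505,  0.197, -0.272,  1.104, -0.   ,  1.214]), 'joint_vel': array([ 0.048, -0.021,  0.02 ,  0.027,  0.015,  0.04 ]), 'joint_efforts': array([ -1.674, -47.348,  32.085,  -0.555,  -0.242,  -0.562]), 'eef_pos': array([416.372, 229.987, 172.875]), 'tcp_rot': array([-3.139e+00, -1.000e-03,  2.432e+00]), 'wrist_force': array([0.229, 0.208, 0.326]), 'torque': array([0.045, 0.023, 0.04 ]), 'width': np.float64(85.354)}
```

View pics/scene1.png

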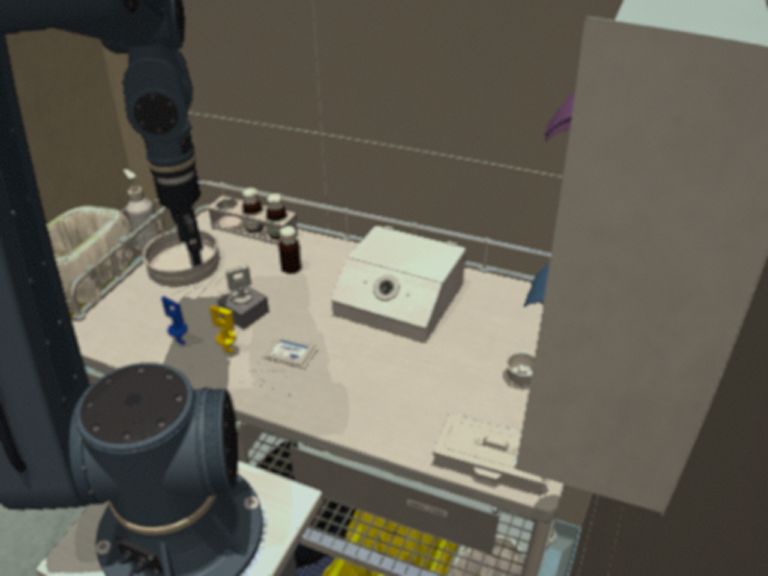

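Emit:
{"method": "play_rows", "body": {"plan": [{"dx": -0.97, "dy": -0.14, "dz": 0.4, "roll": 0, "jaw": 0}, {"dx": -0.97, "dy": -0.14, "dz": 0.4, "roll": 0, "jaw": 0}, {"dx": 0, "dy": 0, "dz": 0, "roll": 0, "jaw": 0.3}, {"dx": 0, "dy": 0, "dz": 0.6, "roll": 0, "jaw": 0.3}, {"dx": 0, "dy": 0, "dz": 0.65, "roll": 0, "jaw": 0.3}, {"dx": 0, "dy": 0, "dz": 0, "roll": 0, "jaw": 0.3}]}}

```text
clock: 2.45
eef_pos: [466.1, 173.9, 91.6]
tcp_rot: [-3.139, -0.002, 2.437]
wrist_force: [-0.0, -0.2, 0.9]
width: 59.8
```

```bash
python3 - <<'E'
from h import *
a=cap('scene','scene2');b=cap('top','top2')
crop(a,'k1',120,140,220,240,6);crop(b,'k2',130,180,230,250,7)
E
```

```text
(no output)
```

View pics/k1.png

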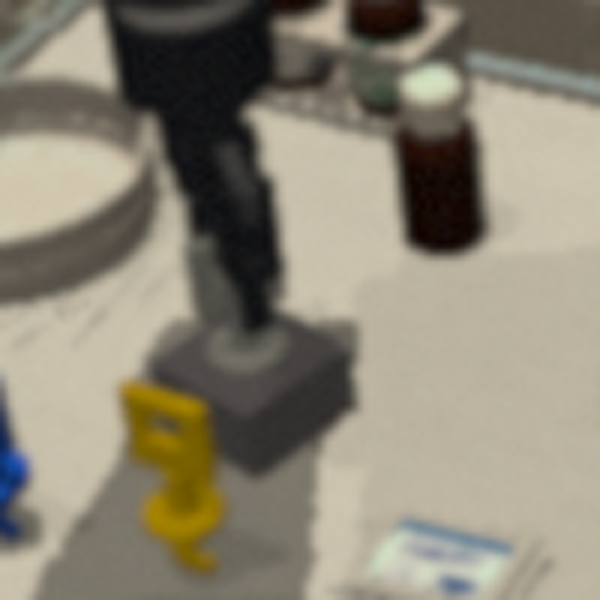

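View pics/k2.png

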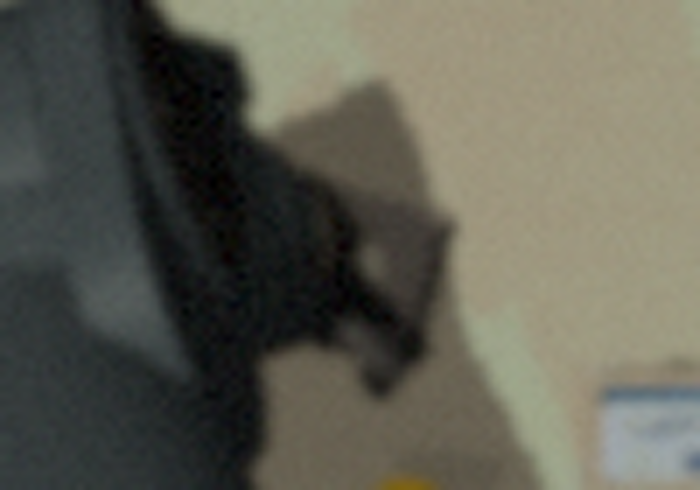

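The open fingers straddle the steel bow. I'll make a small correction and close.

Emit:
{"method": "play_rows", "body": {"plan": [{"dx": -0.08, "dy": -0.02, "dz": 0.02, "roll": 0, "jaw": 0.3}, {"dx": 0, "dy": 0, "dz": 0, "roll": 0, "jaw": 1}, {"dx": 0, "dy": 0, "dz": 0, "roll": 0, "jaw": 1}, {"dx": 0, "dy": 0, "dz": 0, "roll": 0, "jaw": 1}, {"dx": 0, "dy": 0, "dz": 0, "roll": 0, "jaw": 1}, {"dx": 0, "dy": 0, "dz": 0, "roll": 0, "jaw": 1}, {"dx": 0, "dy": 0, "dz": 0, "roll": 0, "jaw": 1}]}}

```text
clock: 3.42
eef_pos: [469.6, 170.4, 91.5]
tcp_rot: [-3.141, 0.0, 2.435]
wrist_force: [-0.5, 0.2, 0.0]
width: 9.3
```

Emit:
{"method": "play_rows", "body": {"plan": [{"dx": 0, "dy": 0, "dz": -0.5, "roll": 0, "jaw": 1}, {"dx": 0, "dy": 0, "dz": -0.8, "roll": 0, "jaw": 1}, {"dx": 0, "dy": 0, "dz": -1, "roll": -0.0532, "jaw": 1}, {"dx": 0, "dy": 0, "dz": -1, "roll": -0.0532, "jaw": 1}, {"dx": 0, "dy": 0, "dz": -1, "roll": -0.0532, "jaw": 1}, {"dx": 0, "dy": 0, "dz": -1, "roll": -0.0532, "jaw": 1}, {"dx": 0, "dy": -0.93, "dz": -0.6, "roll": 0, "jaw": 1}, {"dx": 0, "dy": -0.93, "dz": -0.6, "roll": 0, "jaw": 1}, {"dx": 0, "dy": -0.93, "dz": -0.6, "roll": 0, "jaw": 1}, {"dx": 0, "dy": -0.93, "dz": -0.6, "roll": 0, "jaw": 1}, {"dx": 0, "dy": -0.93, "dz": -0.6, "roll": 0, "jaw": 1}, {"dx": 0, "dy": 0, "dz": 0, "roll": 0, "jaw": 1}]}}

```text
clock: 4.92
eef_pos: [462.9, -17.3, 424.9]
tcp_rot: [-3.141, 0.002, 3.101]
wrist_force: [0.7, 0.3, -1.6]
width: 9.3
```

```bash
python3 - <<'E'
from h import *
s=manip.sense(); print({k:np.round(v,3) for k,v in s.items()})
a=cap('scene','scene3')
E
```

```text
{'clock': np.float64(4.925), 'joints': array([-0.037,  0.132,  0.295,  1.731, -0.   ,  0.004]), 'joint_vel': array([ 0.043,  0.01 , -0.055, -0.034,  0.017,  0.039]), 'joint_efforts': array([ -1.529, -46.867,  36.172,   0.7  ,  -0.259,  -0.535]), 'eef_pos': array([462.899, -17.276, 424.926]), 'tcp_rot': array([-3.141e+00,  2.000e-03,  3.101e+00]), 'wrist_force': array([ 0.727,  0.297, -1.555]), 'torque': array([-0.001, -0.006, -0.02 ]), 'width': np.float64(9.309)}
```

View pics/scene3.png

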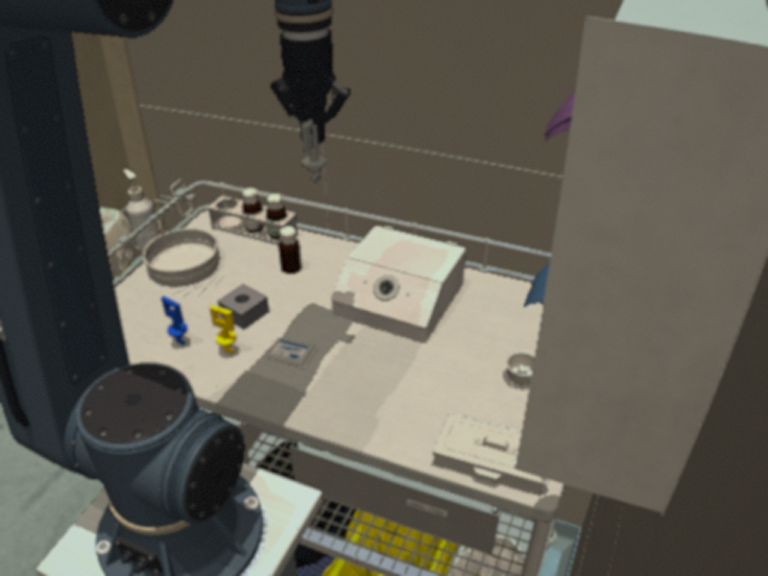

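The key is out of the stand, held upright at (313,155). A row has no tilt command, so I'll test in free air what the arm does with orientation at its joint limits.

Emit:
{"method": "play_rows", "body": {"plan": [{"dx": 0.5, "dy": 0, "dz": -1, "roll": 0, "jaw": 1}, {"dx": 0.5, "dy": 0, "dz": -1, "roll": 0, "jaw": 1}, {"dx": 0.5, "dy": 0, "dz": -1, "roll": 0, "jaw": 1}, {"dx": 0.5, "dy": 0, "dz": -1, "roll": 0, "jaw": 1}, {"dx": 0.5, "dy": 0, "dz": -1, "roll": 0, "jaw": 1}, {"dx": 0, "dy": 0, "dz": -1, "roll": 0, "jaw": 1}, {"dx": 0, "dy": 0, "dz": -1, "roll": 0, "jaw": 1}]}}

```text
clock: 5.85
eef_pos: [352.5, -10.8, 629.4]
tcp_rot: [3.141, 0.062, 3.105]
wrist_force: [0.7, -0.9, -2.0]
width: 9.2
```

```bash
python3 - <<'E'
from h import *
s=manip.sense(); print({k:np.round(v,3) for k,v in s.items()})
E
```

```text
{'clock': np.float64(5.85), 'joints': array([-0.031,  0.097,  0.855,  2.267,  0.   ,  0.006]), 'joint_vel': array([-0.006, -0.118,  0.091,  0.003, -0.001, -0.002]), 'joint_efforts': array([ 5.6000e-02, -3.3155e+01,  2.5516e+01, -7.5000e-01,  4.0000e-03,
        8.0000e-03]), 'eef_pos': array([352.504, -10.812, 629.404]), 'tcp_rot': array([3.141, 0.062, 3.105]), 'wrist_force': array([ 0.658, -0.869, -2.048]), 'torque': array([0.005, 0.048, 0.01 ]), 'width': np.float64(9.178)}
```

The tilt does grow at the wrist limit: 0.062 rad forward, which is the direction I need. I'll continue.

Emit:
{"method": "play_rows", "body": {"plan": [{"dx": 0, "dy": 0, "dz": -1, "roll": 0, "jaw": 1}, {"dx": 0, "dy": 0, "dz": -1, "roll": 0, "jaw": 1}, {"dx": 0, "dy": 0, "dz": -1, "roll": 0, "jaw": 1}, {"dx": 0, "dy": 0, "dz": -1, "roll": 0, "jaw": 1}]}}

```text
clock: 6.35
eef_pos: [328.5, -10.5, 665.5]
tcp_rot: [3.141, 0.173, 3.104]
wrist_force: [0.8, 0.4, -1.4]
width: 9.5
```

```bash
python3 - <<'E'
from h import *
s=manip.sense(); print({k:np.round(v,3) for k,v in s.items()})
E
```

```text
{'clock': np.float64(6.35), 'joints': array([-0.032,  0.032,  0.901,  2.267, -0.   ,  0.006]), 'joint_vel': array([ 0.001, -0.138,  0.081,  0.002, -0.   , -0.001]), 'joint_efforts': array([ 1.8000e-02, -2.4968e+01,  2.3063e+01, -2.0660e+00,  0.0000e+00,
        1.0000e-03]), 'eef_pos': array([328.468, -10.532, 665.547]), 'tcp_rot': array([3.141, 0.173, 3.104]), 'wrist_force': array([ 0.777,  0.442, -1.39 ]), 'torque': array([0.031, 0.255, 0.027]), 'width': np.float64(9.54)}
```

Emit:
{"method": "play_rows", "body": {"plan": [{"dx": 0, "dy": 0, "dz": -1, "roll": 0, "jaw": 1}, {"dx": 0, "dy": 0, "dz": -1, "roll": 0, "jaw": 1}, {"dx": 0, "dy": 0, "dz": -1, "roll": 0, "jaw": 1}, {"dx": 0, "dy": 0, "dz": -1, "roll": 0, "jaw": 1}, {"dx": 0, "dy": 0, "dz": -1, "roll": 0, "jaw": 1}, {"dx": 0, "dy": 0, "dz": -1, "roll": 0, "jaw": 1}, {"dx": 0, "dy": 0, "dz": -1, "roll": 0, "jaw": 1}, {"dx": 0, "dy": 0, "dz": -1, "roll": 0, "jaw": 1}]}}

```text
clock: 7.35
eef_pos: [256.6, -8.2, 730.2]
tcp_rot: [3.139, 0.387, 3.104]
wrist_force: [0.7, -0.2, -1.8]
width: 9.2
```

```bash
python3 - <<'E'
from h import *
s=manip.sense(); print({k:np.round(v,3) for k,v in s.items()})
E
```

```text
{'clock': np.float64(7.35), 'joints': array([-0.032, -0.119,  0.964,  2.267, -0.   ,  0.006]), 'joint_vel': array([-0.   , -0.162,  0.051,  0.001,  0.001, -0.   ]), 'joint_efforts': array([ 0.0000e+00, -8.3260e+00,  1.9112e+01, -4.5620e+00, -1.0000e-03,
        0.0000e+00]), 'eef_pos': array([256.599,  -8.214, 730.204]), 'tcp_rot': array([3.139, 0.387, 3.104]), 'wrist_force': array([ 0.698, -0.209, -1.842]), 'torque': array([-0.031,  0.446,  0.024]), 'width': np.float64(9.246)}
```

Emit:
{"method": "play_rows", "body": {"plan": [{"dx": -0.4, "dy": 0, "dz": -1, "roll": 0, "jaw": 1}, {"dx": -0.4, "dy": 0, "dz": -1, "roll": 0, "jaw": 1}, {"dx": -0.4, "dy": 0, "dz": -1, "roll": 0, "jaw": 1}, {"dx": -0.4, "dy": 0, "dz": -1, "roll": 0, "jaw": 1}, {"dx": -0.4, "dy": 0, "dz": -1, "roll": 0, "jaw": 1}]}}

```text
clock: 7.98
eef_pos: [262.0, -8.7, 779.4]
tcp_rot: [3.139, 0.537, 3.103]
wrist_force: [-0.2, -0.0, -1.1]
width: 9.4
```

```bash
python3 - <<'E'
from h import *
s=manip.sense(); print({k:np.round(v,3) for k,v in s.items()})
E
```

```text
{'clock': np.float64(7.975), 'joints': array([-3.400e-02, -1.120e-01,  1.121e+00,  2.267e+00,  1.000e-03,
        4.000e-03]), 'joint_vel': array([-0.002, -0.026,  0.222,  0.001,  0.001, -0.004]), 'joint_efforts': array([ 2.3000e-02, -6.4520e+00,  1.5025e+01, -6.2090e+00,  1.0000e-03,
        3.0000e-03]), 'eef_pos': array([262.037,  -8.724, 779.43 ]), 'tcp_rot': array([3.139, 0.537, 3.103]), 'wrist_force': array([-0.19 , -0.002, -1.14 ]), 'torque': array([0.037, 0.591, 0.004]), 'width': np.float64(9.425)}
```

Emit:
{"method": "play_rows", "body": {"plan": [{"dx": -0.4, "dy": 0, "dz": -1, "roll": 0, "jaw": 1}, {"dx": -0.4, "dy": 0, "dz": -1, "roll": 0, "jaw": 1}, {"dx": 0, "dy": 0, "dz": 0, "roll": 0, "jaw": 1}]}}

```text
clock: 8.35
eef_pos: [254.1, -8.5, 798.7]
tcp_rot: [3.138, 0.598, 3.103]
wrist_force: [0.2, -0.2, -1.0]
width: 9.3
```

```bash
python3 - <<'E'
from h import *
s=manip.sense(); print({k:np.round(v,3) for k,v in s.items()})
E
```

```text
{'clock': np.float64(8.35), 'joints': array([-3.500e-02, -1.230e-01,  1.172e+00,  2.267e+00,  1.000e-03,
        3.000e-03]), 'joint_vel': array([ 0.   ,  0.014, -0.029, -0.004, -0.001,  0.001]), 'joint_efforts': array([-4.0000e-03, -4.4900e+00,  1.4849e+01, -6.8620e+00,  5.0000e-03,
       -2.0000e-03]), 'eef_pos': array([254.093,  -8.521, 798.725]), 'tcp_rot': array([3.138, 0.598, 3.103]), 'wrist_force': array([ 0.158, -0.167, -1.004]), 'torque': array([0.086, 0.655, 0.03 ]), 'width': np.float64(9.347)}
```

Emit:
{"method": "play_rows", "body": {"plan": [{"dx": -0.2, "dy": 0, "dz": -0.5, "roll": 0, "jaw": 1}, {"dx": 0, "dy": 0, "dz": 0, "roll": 0, "jaw": 1}, {"dx": 0.23, "dy": -0.1, "dz": 0.5, "roll": 0, "jaw": 1}, {"dx": 0.23, "dy": -0.1, "dz": 0.98, "roll": 0, "jaw": 1}, {"dx": 0.23, "dy": -0.1, "dz": 0.98, "roll": 0, "jaw": 1}, {"dx": 0.23, "dy": -0.1, "dz": 0.98, "roll": 0, "jaw": 1}, {"dx": 0.23, "dy": -0.1, "dz": 0.98, "roll": 0, "jaw": 1}, {"dx": 0.23, "dy": -0.1, "dz": 0.98, "roll": 0, "jaw": 1}, {"dx": 0.23, "dy": -0.1, "dz": 0.98, "roll": 0, "jaw": 1}, {"dx": 0.23, "dy": -0.1, "dz": 0.98, "roll": 0, "jaw": 1}, {"dx": 0, "dy": 0, "dz": 0, "roll": 0, "jaw": 1}]}}

```text
clock: 9.72
eef_pos: [359.1, -43.6, 515.4]
tcp_rot: [3.137, 0.604, 3.102]
wrist_force: [-0.5, -0.1, -0.9]
width: 9.4
```

```bash
cat >> h.py <<'E'
from scipy.spatial.transform import Rotation as Ro
def st():
    s=manip.sense(); R=Ro.from_euler('xyz',s['tcp_rot']).as_matrix(); return s,np.array(s['eef_pos']),R
yaw=-0.038; f=np.array([np.cos(yaw),np.sin(yaw),0]);c35,s35=np.cos(np.radians(35)),np.sin(np.radians(35))
n=-s35*f+c35*np.array([0,0,1]); xs=c35*f+s35*np.array([0,0,1.]); ys=np.cross(n,xs)
K=np.array([565.2,-91.9,75.5])
def rep(K=K,L=83.5):
    s,p,R=st(); 
    print('t',s['clock'],'p',p.round(1),'rot',np.round(s['tcp_rot'],3),'q',np.round(s['joints'],3),'F',np.round(s['wrist_force'],1),'T',np.round(s['torque'],2),'w',round(float(s['width']),1))
    tip=p+R[:,2]*L
    e=tip-K; print('tip rel keyhole along xs,ys,n:',[round(float(e@v),1) for v in (xs,ys,n)],' tool z vs -n deg',round(float(np.degrees(np.arccos(-R[:,2]@n))),2),'tool y vs ys(signed about n) deg',np.degrees(np.arctan2(R[:,1]@xs,R[:,1]@ys)).round(2))
    return R,p
E
python3 - <<'E'
from h import *
R,p=rep(); d=K+108.5*n-p; print('to pre in tool units',(R.T@d/40).round(2))
E
```

```text
t 9.725 p [359.1 -43.6 515.4] rot [3.137 0.604 3.102] q [-0.194 -0.441 -0.105  1.309  0.092 -0.127] F [-0.5 -0.1 -0.9] T [ 0.01  0.66 -0.  ] w 9.4
tip rel keyhole along xs,ys,n: [81.5, 40.7, 396.0]  tool z vs -n deg 0.45 tool y vs ys(signed about n) deg 0.09
to pre in tool units [ 1.99 -1.05  9.29]
```

Emit:
{"method": "play_rows", "body": {"plan": [{"dx": 0.22, "dy": -0.117, "dz": 0.94, "roll": 0, "jaw": 1}, {"dx": 0.22, "dy": -0.117, "dz": 0.94, "roll": 0, "jaw": 1}, {"dx": 0.22, "dy": -0.117, "dz": 0.94, "roll": 0, "jaw": 1}, {"dx": 0.22, "dy": -0.117, "dz": 0.94, "roll": 0, "jaw": 1}, {"dx": 0.22, "dy": -0.117, "dz": 0.94, "roll": 0, "jaw": 1}, {"dx": 0.22, "dy": -0.117, "dz": 0.94, "roll": 0, "jaw": 1}, {"dx": 0.22, "dy": -0.117, "dz": 0.94, "roll": 0, "jaw": 1}, {"dx": 0.22, "dy": -0.117, "dz": 0.94, "roll": 0, "jaw": 1}, {"dx": 0.22, "dy": -0.117, "dz": 0.94, "roll": 0, "jaw": 1}, {"dx": 0, "dy": 0, "dz": 0, "roll": 0, "jaw": 1}]}}

```text
clock: 10.98
eef_pos: [487.5, -89.6, 194.9]
tcp_rot: [3.137, 0.607, 3.102]
wrist_force: [-1.0, 0.0, -1.3]
width: 9.3
```

```bash
python3 - <<'E'
from h import *
R,p=rep(); d=K+108.5*n-p; print('to pre in tool units',(R.T@d/40).round(3))
a=cap('scene','scene4');b=cap('top','top4')
crop(a,'m1',210,120,310,220,6);crop(b,'m2',225,150,325,225,8)
E
```

```text
t 10.975 p [487.5 -89.6 194.9] rot [3.137 0.607 3.102] q [-0.255 -0.134 -0.773  0.337  0.127 -0.178] F [-1.   0.  -1.3] T [0.07 0.74 0.06] w 9.3
tip rel keyhole along xs,ys,n: [4.4, -0.4, 58.9]  tool z vs -n deg 0.32 tool y vs ys(signed about n) deg 0.07
to pre in tool units [0.116 0.013 0.848]
```

View pics/m1.png

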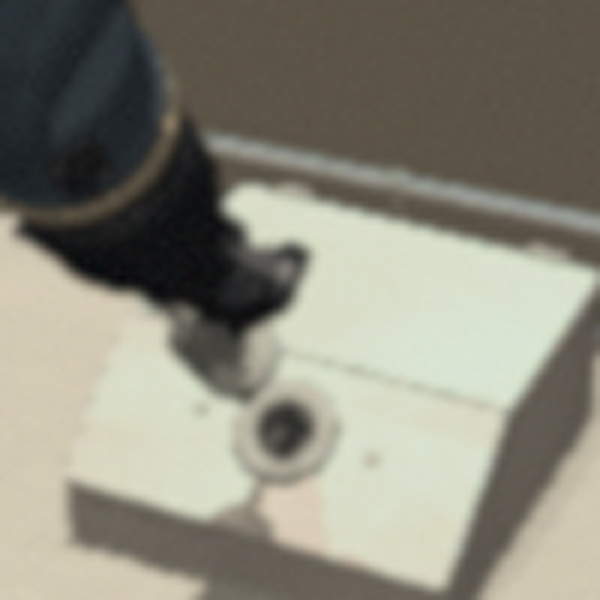

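View pics/m2.png

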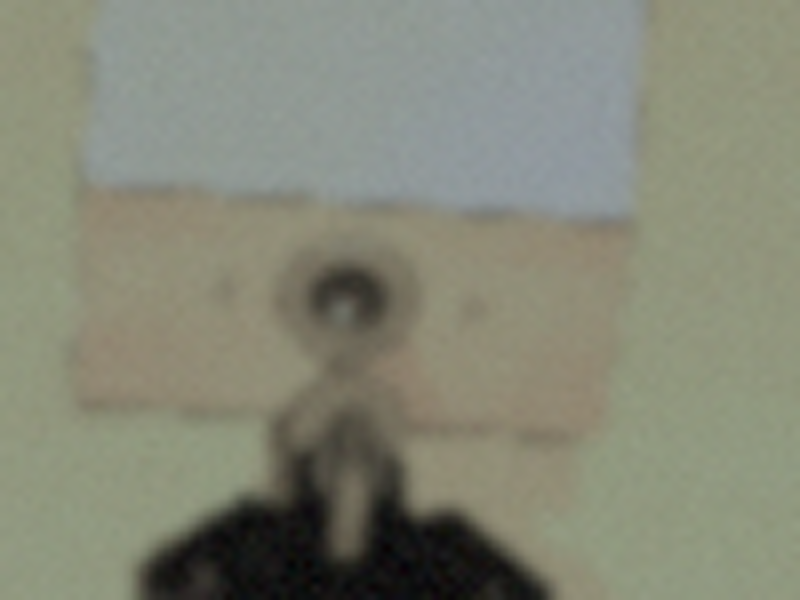

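```bash
cat >> h.py <<'E'
def over(c,box,k,name,off=(0,0,0),L=83.5):
    s,p,R=st(); x0,y0,x1,y1=box
    im=cv2.resize(c['color'][y0:y1,x0:x1,::-1],None,fx=k,fy=k,interpolation=cv2.INTER_CUBIC)
    im=cv2.convertScaleAbs(im,alpha=1.5)
    th=np.linspace(0,2*np.pi,40); tip=p+R@np.array([off[0],off[1],L])
    X,Y,Z=R[:,0],R[:,1],-R[:,2]
    def dr(pts,col):
        P=((proj(c,pts)-[x0,y0]+.5)*k).astype(int); cv2.polylines(im,[P.reshape(-1,1,2)],True,col,1)
    for h in (32,38): dr([tip+h*Z+20*(np.cos(t)*X+np.sin(t)*Y) for t in th],(0,0,255))
    dr([tip+a*X+b*Z for a,b in ((-9,0),(9,0),(9,4),(12,4),(12,10),(-12,10),(-12,4),(-9,4))],(0,255,0))
    dr([tip+a*X+b*Z for a,b in ((-23,60),(23,60),(23,105),(-23,105))],(255,0,0))
    for r in (14.5,26): dr([K+r*(np.cos(t)*xs+np.sin(t)*ys) for t in th],(0,255,255))
    cv2.imwrite('pics/'+name+'.png',im)
E
python3 - <<'E'
from h import *
a=ld('scene4');b=ld('top4')
over(a,(230,160,280,210),12,'o1');over(b,(245,170,295,220),12,'o2')
E
```

```text
(no output)
```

View pics/o1.png

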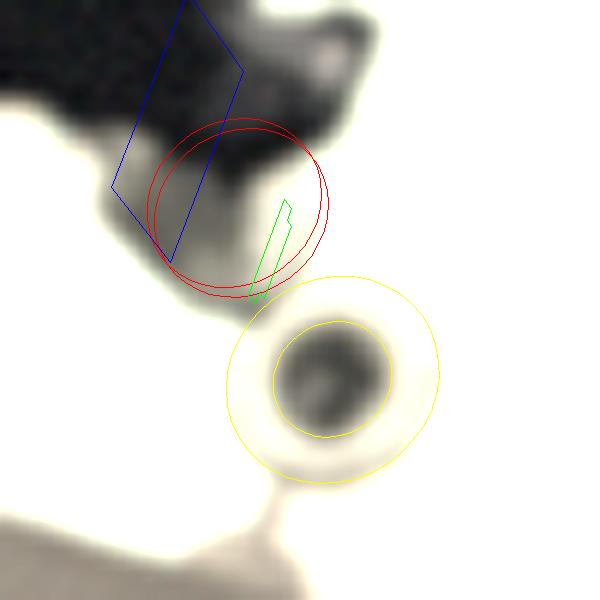

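View pics/o2.png

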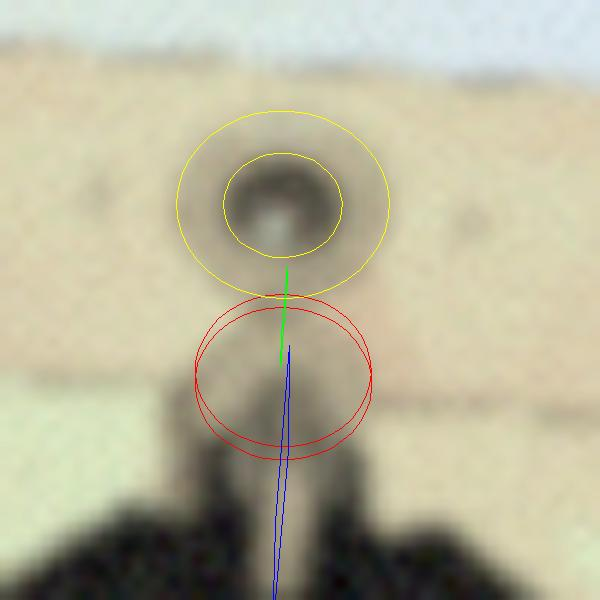

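```bash
sed -i 's/im=cv2.convertScaleAbs(im,alpha=1.5)/im=np.clip((im.astype(float)-30)*1.15,0,255).astype(np.uint8)/' h.py
python3 - <<'E'
from h import *
a=ld('scene4');b=ld('top4')
over(a,(235,165,270,200),17,'o1')
over(b,(250,185,285,220),17,'o2')
im=np.hstack([cv2.resize(x['color'][y:y+35,q:q+35,::-1],None,fx=11,fy=11,interpolation=cv2.INTER_CUBIC) for x,q,y in ((a,235,165),(b,250,185))])
cv2.imwrite('pics/o3.png',np.clip((im.astype(float)-20)*1.2,0,255))
E
```

```text
[ WARN:0@0.127] global loadsave.cpp:1063 imwrite_ Unsupported depth image for selected encoder is fallbacked to CV_8U.
```

View pics/o1.png

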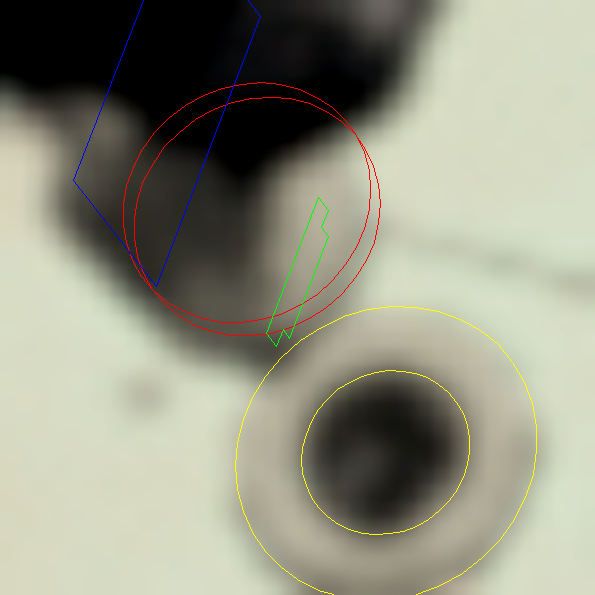

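View pics/o2.png

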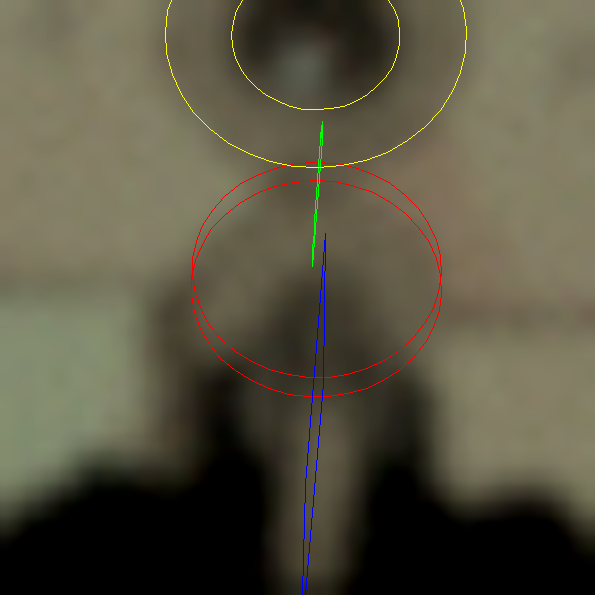

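View pics/o3.png

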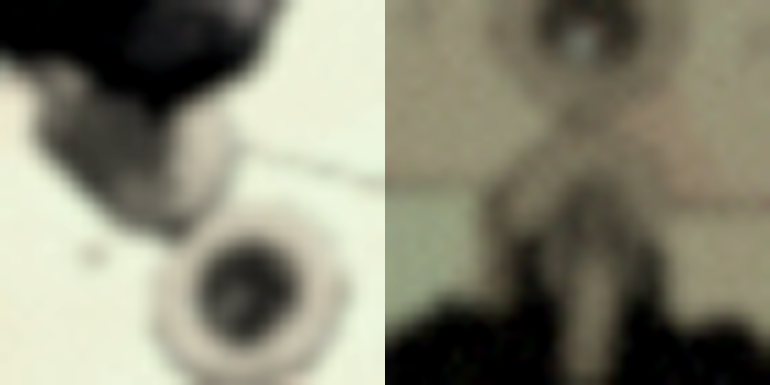

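```bash

python3 - <<'E'
from h import *
a=ld('scene4');b=ld('top4')
# draw with offsets along tool x, y
for i,off in enumerate(((4,0),(4,3))):
    over(a,(235,165,270,200),11,'p1',off); over(b,(250,185,285,220),11,'p2',off)
    cv2.imwrite(f'pics/pp{i}.png',np.hstack([cv2.imread('pics/p1.png'),cv2.imread('pics/p2.png')]))
E
```

```text
(no output)
```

View pics/pp0.png

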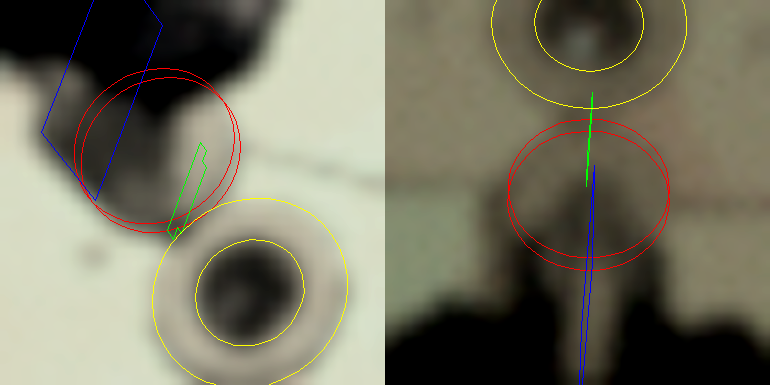

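View pics/pp1.png

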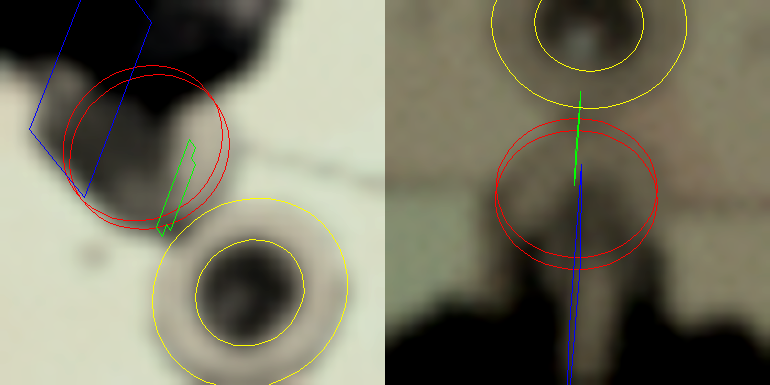

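The overlays show the key sits about 4 mm off the TCP along tool x, so the tip is already lined up with the keyhole. Next I'll move down close to the mouth and look again.

Emit:
{"method": "play_rows", "body": {"plan": [{"dx": 0.02, "dy": 0.01, "dz": 0.65, "roll": 0, "jaw": 1}, {"dx": 0, "dy": 0, "dz": 0.65, "roll": 0, "jaw": 1}, {"dx": 0, "dy": 0, "dz": 0, "roll": 0, "jaw": 1}]}}

```text
clock: 11.45
eef_pos: [517.3, -90.1, 154.1]
tcp_rot: [3.138, 0.611, 3.103]
wrist_force: [0.1, -0.0, -1.6]
width: 9.5
```

```bash

python3 - <<'E'
from h import *
rep()
a=cap('scene','scene5');b=cap('top','top5')
for i,off in enumerate(((4,0),)):
    over(a,(235,170,270,205),11,'p1',off); over(b,(250,175,285,210),11,'p2',off)
    cv2.imwrite(f'pics/pq{i}.png',np.hstack([cv2.imread('pics/p1.png'),cv2.imread('pics/p2.png')]))
im=np.hstack([cv2.resize(x['color'][y:y+35,q:q+35,::-1],None,fx=11,fy=11,interpolation=cv2.INTER_CUBIC) for x,q,y in ((a,235,170),(b,250,175))])
cv2.imwrite('pics/o4.png',np.clip((im.astype(float)-20)*1.2,0,255).astype(np.uint8))
E
```

```text
t 11.45 p [517.3 -90.1 154.1] rot [3.138 0.611 3.103] q [-0.236 -0.024 -0.811  0.182  0.116 -0.163] F [ 0.1 -0.  -1.6] T [0.01 0.69 0.01] w 9.5
tip rel keyhole along xs,ys,n: [5.8, 0.2, 8.4]  tool z vs -n deg 0.18 tool y vs ys(signed about n) deg 0.01
```

View pics/pq0.png

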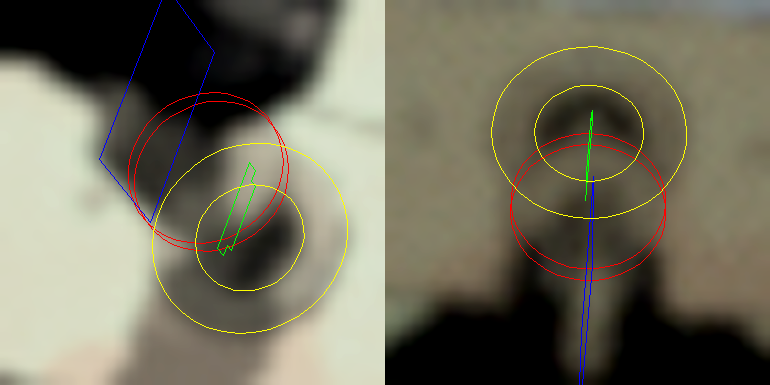

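View pics/o4.png

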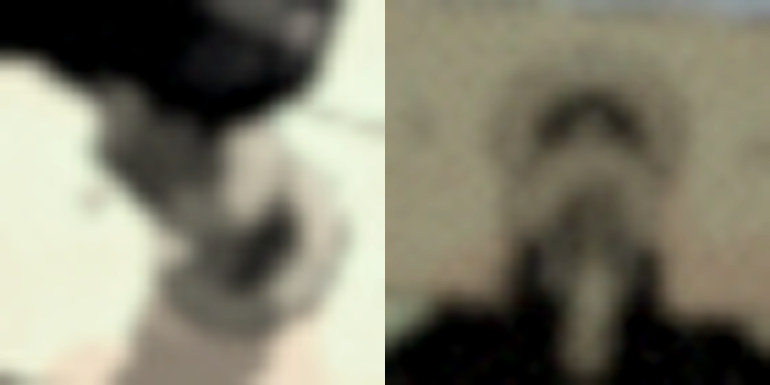

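Emit:
{"method": "play_rows", "body": {"plan": [{"dx": 0.05, "dy": 0, "dz": 0, "roll": 0, "jaw": 1}, {"dx": 0, "dy": 0, "dz": 0.2, "roll": 0, "jaw": 1}, {"dx": 0, "dy": 0, "dz": 0.2, "roll": 0, "jaw": 1}, {"dx": 0, "dy": 0, "dz": 0, "roll": 0, "jaw": 1}]}}

```text
clock: 12.05
eef_pos: [523.9, -90.3, 138.0]
tcp_rot: [3.138, 0.609, 3.103]
wrist_force: [-0.8, 0.8, -1.3]
width: 9.5
```

```bash

python3 - <<'E'
from h import *
rep()
E
```

```text
t 12.05 p [523.9 -90.3 138. ] rot [3.138 0.609 3.103] q [-0.232  0.014 -0.827  0.129  0.114 -0.159] F [-0.8  0.8 -1.3] T [0.04 0.73 0.01] w 9.5
tip rel keyhole along xs,ys,n: [1.9, 0.3, -8.6]  tool z vs -n deg 0.21 tool y vs ys(signed about n) deg 0.04
```

Emit:
{"method": "play_rows", "body": {"plan": [{"dx": -0.04, "dy": 0, "dz": 0, "roll": 0, "jaw": 1}, {"dx": 0, "dy": 0, "dz": 0.1, "roll": 0, "jaw": 1}, {"dx": 0, "dy": 0, "dz": 0.08, "roll": 0, "jaw": 1}, {"dx": 0, "dy": 0, "dz": 0, "roll": 0, "jaw": 1}]}}

```text
clock: 12.55
eef_pos: [529.4, -90.6, 133.6]
tcp_rot: [3.138, 0.61, 3.103]
wrist_force: [0.2, 0.5, -2.1]
width: 9.4
```

```bash

python3 - <<'E'
from h import *
rep()
a=cap('scene','scene6');b=cap('top','top6')
for i,off in enumerate(((4,0),)):
    over(a,(235,170,270,205),11,'p1',off); over(b,(250,175,285,210),11,'p2',off)
    cv2.imwrite(f'pics/pr{i}.png',np.hstack([cv2.imread('pics/p1.png'),cv2.imread('pics/p2.png')]))
E
```

```text
t 12.55 p [529.4 -90.6 133.6] rot [3.138 0.61  3.103] q [-0.229  0.031 -0.827  0.112  0.112 -0.157] F [ 0.2  0.5 -2.1] T [-0.03  0.72  0.03] w 9.4
tip rel keyhole along xs,ys,n: [3.9, 0.2, -15.4]  tool z vs -n deg 0.18 tool y vs ys(signed about n) deg 0.03
```

View pics/pr0.png

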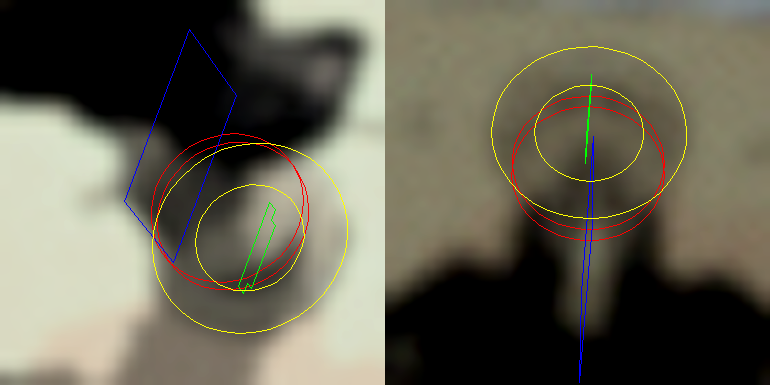

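Emit:
{"method": "play_rows", "body": {"plan": [{"dx": 0, "dy": 0, "dz": 0.05, "roll": 0, "jaw": 1}, {"dx": 0, "dy": 0, "dz": 0.05, "roll": 0, "jaw": 1}, {"dx": 0, "dy": 0, "dz": 0, "roll": 0, "jaw": 1}]}}

```text
clock: 13.02
eef_pos: [531.7, -90.7, 130.5]
tcp_rot: [3.138, 0.61, 3.103]
wrist_force: [-0.3, 0.0, -2.2]
width: 9.3
```

```bash

python3 - <<'E'
from h import *
rep()
E
```

```text
t 13.025 p [531.7 -90.7 130.5] rot [3.138 0.61  3.103] q [-0.228  0.04  -0.828  0.101  0.112 -0.156] F [-0.3  0.  -2.2] T [ 0.05  0.66 -0.03] w 9.3
tip rel keyhole along xs,ys,n: [4.0, 0.2, -19.3]  tool z vs -n deg 0.17 tool y vs ys(signed about n) deg 0.04
```

Emit:
{"method": "play_rows", "body": {"plan": [{"dx": 0, "dy": 0, "dz": 0.05, "roll": 0, "jaw": 1}, {"dx": 0, "dy": 0, "dz": 0.05, "roll": 0, "jaw": 1}, {"dx": 0, "dy": 0, "dz": 0, "roll": 0, "jaw": 1}]}}

```text
clock: 13.4
eef_pos: [534.0, -90.7, 127.1]
tcp_rot: [3.138, 0.61, 3.103]
wrist_force: [-0.2, 0.1, -1.6]
width: 9.1
```

```bash

python3 - <<'E'
from h import *
rep()
a=cap('scene','scene7');b=cap('top','top7')
for i,off in enumerate(((4,0),)):
    over(a,(235,170,270,205),11,'p1',off); over(b,(250,175,285,210),11,'p2',off)
    cv2.imwrite(f'pics/ps{i}.png',np.hstack([cv2.imread('pics/p1.png'),cv2.imread('pics/p2.png')]))
E
```

```text
t 13.4 p [534.  -90.7 127.1] rot [3.138 0.61  3.103] q [-0.227  0.05  -0.83   0.09   0.111 -0.155] F [-0.2  0.1 -1.6] T [0.02 0.68 0.03] w 9.1
tip rel keyhole along xs,ys,n: [4.0, 0.2, -23.3]  tool z vs -n deg 0.18 tool y vs ys(signed about n) deg 0.03
```

View pics/ps0.png

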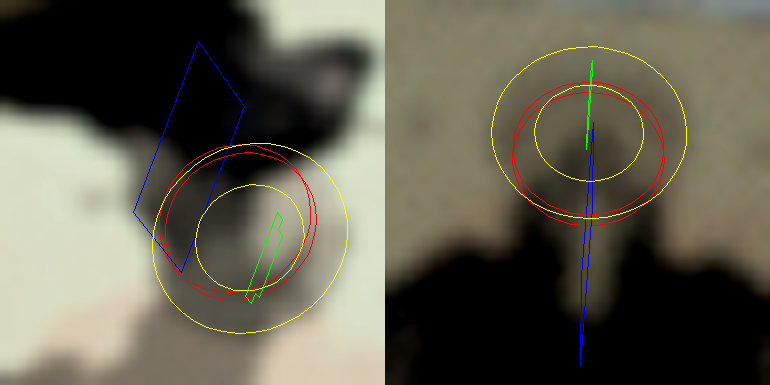

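```bash

python3 - <<'E'
from h import *
a=ld('scene7');a5=ld('scene5')
im=np.hstack([cv2.resize(x['color'][160:210,230:275,::-1],None,fx=8.5,fy=8.5,interpolation=cv2.INTER_CUBIC) for x in (a5,a)])
im=(255*np.clip(im/255.,0,1)**.6).astype(np.uint8)
cv2.imwrite('pics/cmp.png',im)
E
```

```text
(no output)
```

View pics/cmp.png

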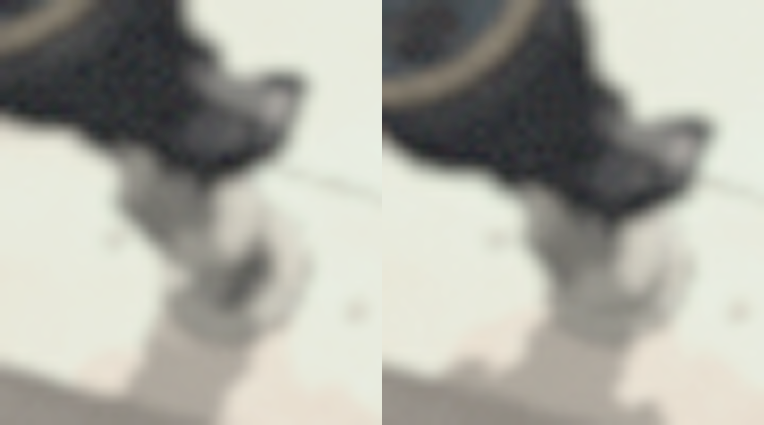

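Emit:
{"method": "play_rows", "body": {"plan": [{"dx": 0, "dy": 0, "dz": 0.08, "roll": 0, "jaw": 1}, {"dx": 0, "dy": 0, "dz": 0.06, "roll": 0, "jaw": 1}, {"dx": 0, "dy": 0, "dz": 0, "roll": 0, "jaw": 1}]}}

```text
clock: 13.88
eef_pos: [537.3, -90.8, 122.5]
tcp_rot: [3.138, 0.61, 3.103]
wrist_force: [0.6, 0.3, -2.2]
width: 9.3
```

```bash

python3 - <<'E'
from h import *
rep()
E
```

```text
t 13.875 p [537.3 -90.8 122.5] rot [3.138 0.61  3.103] q [-0.225  0.063 -0.832  0.074  0.11  -0.154] F [ 0.6  0.3 -2.2] T [ 0.04  0.73 -0.07] w 9.3
tip rel keyhole along xs,ys,n: [4.0, 0.3, -29.0]  tool z vs -n deg 0.18 tool y vs ys(signed about n) deg 0.04
```

Emit:
{"method": "play_rows", "body": {"plan": [{"dx": 0, "dy": 0, "dz": 0.05, "roll": 0, "jaw": 1}, {"dx": 0, "dy": 0, "dz": 0.05, "roll": 0, "jaw": 1}, {"dx": 0, "dy": 0, "dz": 0, "roll": 0, "jaw": 1}]}}

```text
clock: 14.25
eef_pos: [539.5, -90.9, 119.6]
tcp_rot: [3.138, 0.611, 3.103]
wrist_force: [-3.3, 0.5, 1.7]
width: 9.5
```

```bash

python3 - <<'E'
from h import *
rep()
a=cap('scene','scene8');b=cap('top','top8')
for i,off in enumerate(((4,0),)):
    over(a,(235,170,270,205),11,'p1',off); over(b,(250,175,285,210),11,'p2',off)
    cv2.imwrite(f'pics/pt{i}.png',np.hstack([cv2.imread('pics/p1.png'),cv2.imread('pics/p2.png')]))
im=np.hstack([cv2.resize(x['color'][y:y+50,q:q+45,::-1],None,fx=8.5,fy=8.5,interpolation=cv2.INTER_CUBIC) for x,q,y in ((a,230,160),(b,245,165))])
cv2.imwrite('pics/cmp2.png',(255*np.clip(im/255.,0,1)**.5).astype(np.uint8))
E
```

```text
t 14.25 p [539.5 -90.9 119.6] rot [3.138 0.611 3.103] q [-0.224  0.072 -0.833  0.063  0.109 -0.153] F [-3.3  0.5  1.7] T [ 0.1   0.79 -0.03] w 9.5
tip rel keyhole along xs,ys,n: [4.2, 0.3, -32.7]  tool z vs -n deg 0.17 tool y vs ys(signed about n) deg 0.04
```

View pics/pt0.png

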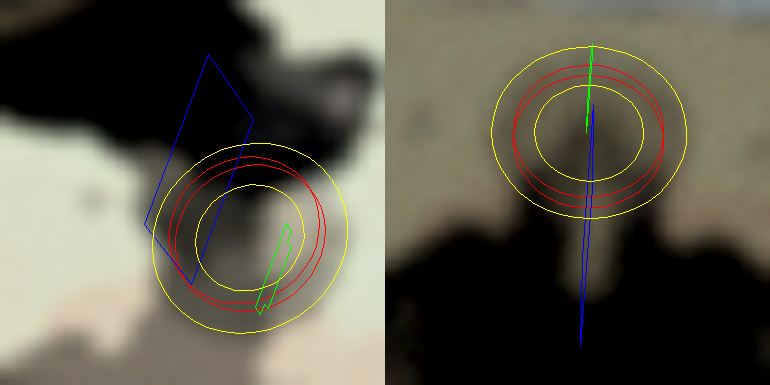

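View pics/cmp2.png

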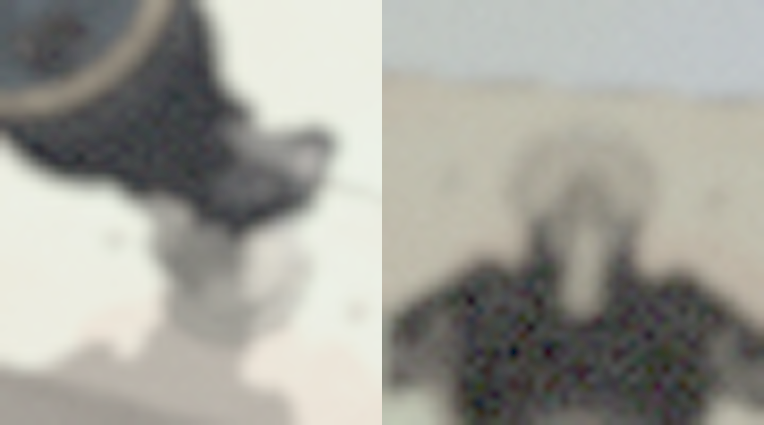

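Contact of about 5 N came at 32.7 mm depth, which means the collar is on the rim. The key passed the plate at about 0 rad. Next I'll turn it clockwise about the key axis, compensating for the 4 mm offset.

Emit:
{"method": "play_rows", "body": {"plan": [{"dx": 0, "dy": 0, "dz": 0.02, "roll": 0, "jaw": 1}, {"dx": 0, "dy": -0.01, "dz": 0, "roll": 0.03, "jaw": 1}, {"dx": 0, "dy": -0.01, "dz": 0, "roll": 0.03, "jaw": 1}, {"dx": 0, "dy": 0, "dz": 0, "roll": 0, "jaw": 1}]}}

```text
clock: 14.85
eef_pos: [539.7, -91.6, 119.4]
tcp_rot: [3.007, 0.598, 2.873]
wrist_force: [-14.5, 1.1, 14.7]
width: 9.4
```

```bash

python3 - <<'E'
from h import *
rep()
E
```

```text
t 14.85 p [539.7 -91.6 119.4] rot [3.007 0.598 2.873] q [-0.226  0.073 -0.834  0.062  0.111  0.036] F [-14.5   1.1  14.7] T [0.26 1.19 0.16] w 9.4
tip rel keyhole along xs,ys,n: [4.3, -0.4, -32.9]  tool z vs -n deg 0.18 tool y vs ys(signed about n) deg 10.91
```

Emit:
{"method": "play_rows", "body": {"plan": [{"dx": 0, "dy": -0.018, "dz": -0.01, "roll": 0.055, "jaw": 1}, {"dx": 0, "dy": -0.018, "dz": 0, "roll": 0.055, "jaw": 1}, {"dx": 0, "dy": -0.018, "dz": 0, "roll": 0.055, "jaw": 1}, {"dx": 0, "dy": 0, "dz": 0, "roll": 0, "jaw": 1}]}}

```text
clock: 15.35
eef_pos: [538.4, -93.8, 118.7]
tcp_rot: [2.712, 0.448, 2.295]
wrist_force: [-10.6, -0.4, 9.0]
width: 9.1
```

```bash

python3 - <<'E'
from h import *
rep()
E
```

```text
t 15.35 p [538.4 -93.8 118.7] rot [2.712 0.448 2.295] q [-0.232  0.073 -0.835  0.062  0.113  0.55 ] F [-10.6  -0.4   9. ] T [ 0.03  1.34 -0.02] w 9.1
tip rel keyhole along xs,ys,n: [2.9, -2.6, -32.8]  tool z vs -n deg 0.16 tool y vs ys(signed about n) deg 40.68
```

Emit:
{"method": "play_rows", "body": {"plan": [{"dx": 0, "dy": -0.015, "dz": 0, "roll": 0.045, "jaw": 1}, {"dx": 0, "dy": -0.015, "dz": 0, "roll": 0.045, "jaw": 1}, {"dx": 0, "dy": -0.01, "dz": 0, "roll": 0.035, "jaw": 1}, {"dx": 0, "dy": 0, "dz": 0, "roll": 0, "jaw": 1}]}}

```text
clock: 15.85
eef_pos: [537.2, -94.8, 117.9]
tcp_rot: [2.584, 0.26, 1.928]
wrist_force: [-11.0, 0.9, 9.5]
width: 9.1
```

```bash

python3 - <<'E'
from h import *
rep()
a=cap('scene','scene9');cap('top','top9')
E
```

```text
t 15.85 p [537.2 -94.8 117.9] rot [2.584 0.26  1.928] q [-0.235  0.073 -0.837  0.06   0.115  0.939] F [-11.    0.9   9.5] T [-0.02  1.48  0.06] w 9.1
tip rel keyhole along xs,ys,n: [1.4, -3.7, -32.8]  tool z vs -n deg 0.16 tool y vs ys(signed about n) deg 63.13
```

View pics/scene9.png

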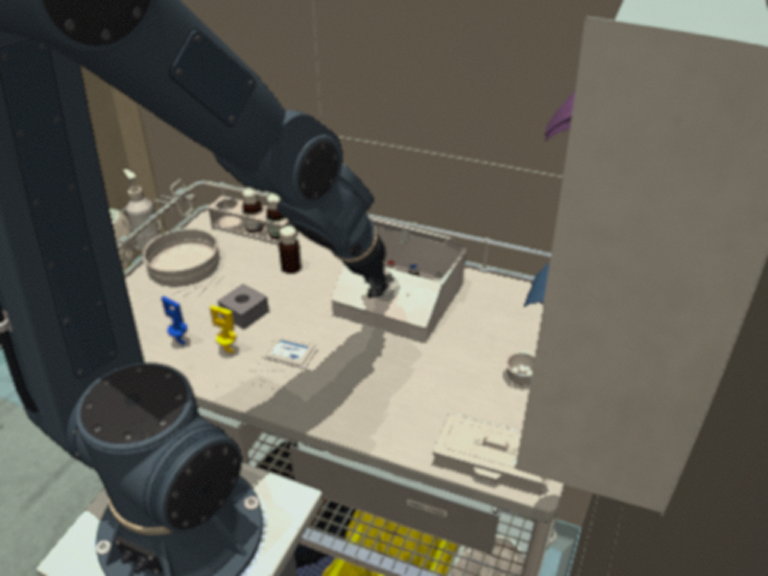

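The lid is up: the open interior shows at (415,260). Now I'll ease the press, release and retract along the key axis.

Emit:
{"method": "play_rows", "body": {"plan": [{"dx": 0, "dy": 0, "dz": -0.01, "roll": 0, "jaw": 1}, {"dx": 0, "dy": 0, "dz": 0, "roll": 0, "jaw": 0.45}, {"dx": 0, "dy": 0, "dz": 0, "roll": 0, "jaw": 0.45}, {"dx": 0, "dy": 0, "dz": 0, "roll": 0, "jaw": 0.45}, {"dx": 0, "dy": 0, "dz": 0, "roll": 0, "jaw": 0.45}]}}

```text
clock: 16.58
eef_pos: [537.9, -94.7, 118.4]
tcp_rot: [2.583, 0.261, 1.929]
wrist_force: [-0.7, -0.8, -1.2]
width: 46.8
```

```bash

python3 - <<'E'
from h import *
rep()
E
```

```text
t 16.575 p [537.9 -94.7 118.4] rot [2.583 0.261 1.929] q [-0.235  0.073 -0.836  0.06   0.115  0.938] F [-0.7 -0.8 -1.2] T [ 0.06  0.52 -0.  ] w 46.8
tip rel keyhole along xs,ys,n: [2.3, -3.6, -32.8]  tool z vs -n deg 0.17 tool y vs ys(signed about n) deg 63.03
```

Emit:
{"method": "play_rows", "body": {"plan": [{"dx": 0, "dy": 0, "dz": -0.4, "roll": 0, "jaw": 0.45}, {"dx": 0, "dy": 0, "dz": -0.8, "roll": 0, "jaw": 0.45}, {"dx": 0, "dy": 0, "dz": -1, "roll": 0, "jaw": 0.45}, {"dx": 0, "dy": 0, "dz": -1, "roll": 0, "jaw": 0.45}, {"dx": 0, "dy": 0, "dz": -1, "roll": 0, "jaw": 0.45}, {"dx": 0, "dy": 0, "dz": -1, "roll": 0, "jaw": 0.45}, {"dx": 0, "dy": 0, "dz": 0, "roll": 0, "jaw": 0.45}]}}

```text
clock: 17.45
eef_pos: [418.8, -91.2, 291.9]
tcp_rot: [2.579, 0.264, 1.927]
wrist_force: [0.5, -1.0, 0.2]
width: 47.0
```

```bash

python3 - <<'E'
from h import *
rep()
a=cap('scene','scene10');b=cap('top','top10')
im=np.hstack([cv2.resize(x['color'][y:y+85,q:q+85,::-1],None,fx=4.6,fy=4.6,interpolation=cv2.INTER_CUBIC) for x,q,y in ((a,215,140),(b,225,125))])
cv2.imwrite('pics/fin.png',(255*np.clip(im/255.,0,1)**.7).astype(np.uint8))
E
```

```text
t 17.45 p [418.8 -91.2 291.9] rot [2.579 0.264 1.927] q [-0.325 -0.353 -0.646  0.682  0.166  0.863] F [ 0.5 -1.   0.2] T [-0.02  0.55 -0.02] w 47.0
tip rel keyhole along xs,ys,n: [4.7, -4.7, 177.7]  tool z vs -n deg 0.29 tool y vs ys(signed about n) deg 63.01
```

View pics/scene10.png

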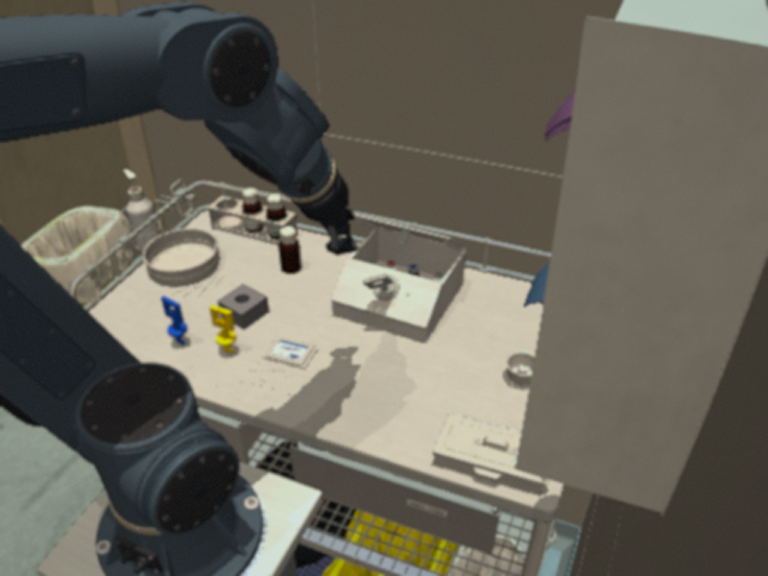

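View pics/fin.png

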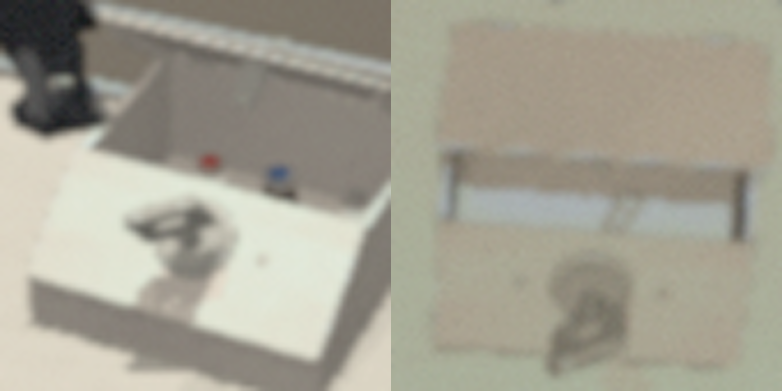

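View pics/top10.png

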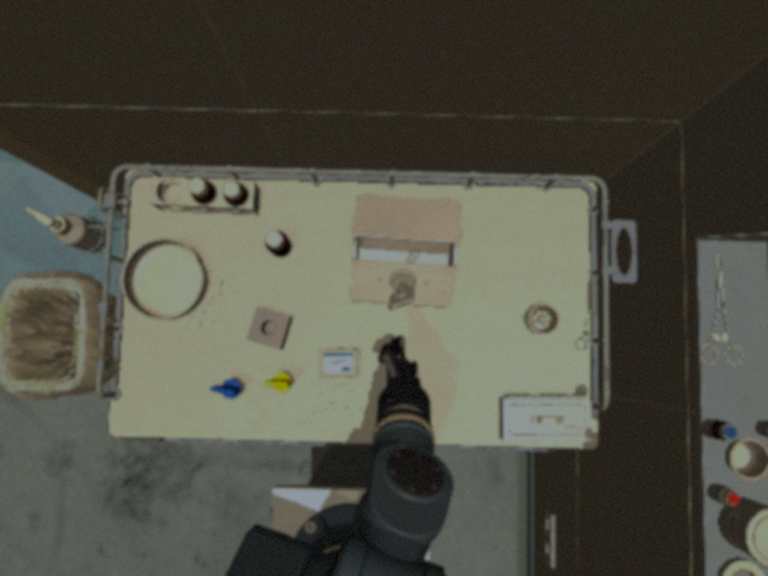

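```bash

python3 - <<'E'
from h import *
from scipy.optimize import brentq
b=ld('top10'); v=125+155/4.6-.4; u=225+(605-391)/4.6
h=np.array([721.7,-100.1,95.])
def row(t): return proj(b,[h-f*np.cos(t)*124+np.array([0,0,124*np.sin(t)])])[0][1]-v
print('lid angle', [ (t,round(row(t),1)) for t in (0,.3,.5,.6,.7,.8)])
b0=ld('top0')
for nm,(x0,y0,x1,y1) in dict(bottle=(172,148,198,174),gauze=(210,228,242,255),pot=(346,198,374,226)).items():
    d=np.abs(b0['color'][y0:y1,x0:x1].astype(int)-b['color'][y0:y1,x0:x1]).mean(); 
    sh=cv2.phaseCorrelate(b0['color'][y0:y1,x0:x1,1].astype(np.float64),b['color'][y0:y1,x0:x1,1].astype(np.float64)); print(nm,round(d,1),np.round(sh[0],2))
manip.job_done()
rep()
E
```

```text
lid angle [(0, np.float64(16.4)), (0.3, np.float64(12.5)), (0.5, np.float64(7.8)), (0.6, np.float64(4.8)), (0.7, np.float64(1.4)), (0.8, np.float64(-2.3))]
bottle 5.6 [0.48 0.46]
gauze 5.9 [0.11 0.64]
pot 5.4 [0.06 0.08]
the job is handed in; nothing more can be done
the job is handed in; nothing more can be done
```

The job is handed in: the steel key is fully home in the lock and turned clockwise, and the lid is up and open. It took about 17.5 s of the 48 s.

**How it went**
- I took the steel key from its grey stand and left the blue and yellow look-alikes alone.
- The move rows have no tilt command. I raised the arm against its wrist limit in free air until the tool leaned forward 0.61 rad, matching the lock axis.
- Feeling for the keyway took no search. With key x along the slope the bit passed the plate without contact, so the slot must be close to 0 rad.
- Contact came at 32.7 mm depth, which is the collar on the rim.
- I turned the key clockwise 63° (about 1.10 rad), the lid sprang up, and I released and backed off along the key axis.

**Last checks**
- **Force:** the highest wrist force I read was about 21 N, while pressing the key home. After release it read about zero, with the gripper roughly 200 mm clear of the key.
- **Lid:** the lid edge in the top view fits about 0.7 rad, to within about 1.4 px.
- **Key:** pictures show it seated and turned in the lock.
- **Bystanders:** the gallipot and stand look unmoved. The bottle and gauze differ by about half a pixel (around 1 mm) from the first picture. I take this as image noise, since the arm never went near the bottle and passed high over the gauze.

**Disagreement:** the camera overlay put the key about 4 mm off the grip centre along the bow's width, while the grasp pose suggested 1.6 mm. I followed the overlay, and the key went in without side force.

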